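# Clear the jammed piston from the sorting chute

## Robot

A 6-joint arm with a two-finger parallel gripper is mounted at the origin on the work surface. World frame = base frame: x ahead of the robot, y to its left, z up, the work surface at z = 0. Lengths are in m, angles in rad, forces in N, time in s.
With the tool pointing down it reaches from about 0.375 to 0.925 m from the base axis. Payload 5.7 kg.
Tool frame: the origin (TCP) lies at the very end of the fingers, on their centre line; the grasp point (between the pads) lies 19 mm behind it; z points along the fingers, y is the line along which they close (so a half turn about z gives the same grasp; the last joint's range is limited). The gripper opens to 85 mm and grips with 20 to 120 N. Pads are 22 mm wide; open, the fingers measure 114 mm over their backs; the gripper's body (76 mm by 85 mm) begins 54 mm behind the grasp point. The pads swing forward as they close: fully open they stand 13 mm farther back than shut.
Start: joints at [-1.444, 0.359, 1.51, -0, 1.272, -0.115], TCP at [0.144, -0.583, 0.231] pointing down, gripper open.
Joint ranges: [-2.97, 2.97], [-1.01, 2.36], [0.21, 2.38], [-0.96, 4.11], [0.2, 2.71], [-2.98, 2.98]. Speed limits (rad/s): [2.39, 2.39, 3.14, 3.14, 3.14, 3.14].

## Interface

Orientations are given as a unit quaternion [w, x, y, z].
In Python, from station import r gives the robot as it stands.
- The arm moves only by the tool carry_out, never from a script. Its argument "moves" is a list of rows, each an object with "hand": the opening, from 0 (shut) to 1 (fully open); "slide": the shift along the tool's x, y, z in units of 40 mm (1.0 is 40 mm), a list of three; "yaw": the turn about the tool's z in units of 6 degrees (1.0 is 6 degrees). In form: [{"hand": hand, "slide": [tx, ty, tz], "yaw": yaw}, ...]. A call has 1 to 8 rows; each row is the pose to reach, as a shift and turn from the pose commanded when the call began, along the tool's axes at that moment; what a row does not reach only later rows make up. A row lasts 1/10 s, in which the tool goes at most 50 mm and 8.59 degrees, less where a joint would pass 70% of its speed; a pose out of reach is approached as far as the arm can. A call with a gripper value outside its range is refused whole. The fingers move at their own pace and stop on an object; the grip force is fixed at half the most. Time passes only in rows, so rows that repeat a pose let the fingers close. It gives the time, the measured TCP pose, the force, the opening and the grip force at its end, in the units of the state.
- r.get_obs(): the state, without advancing time (a new reading comes with each control period).
- r.get_image(name): name is "side" or "top"; returns a dict with "pixels" (400x640x3 uint8, blue, green, red), "range_z" (400x640 float32, m along the optical axis (not along the pixel's ray), 0 where there is no reading), "vfov" (degrees; the focal length in pixels is half the picture's height over the tangent of half this angle, whatever the lens; pixels are square), "cx", "cy" (the principal point, pixels), "origin" and "rotation" of the camera in the world. Camera axes: x right, y down, z forward; pixel columns grow to the right and rows downward; lengths in m; the calibration is good to about 2 mm. A picture is of the moment at which its call begins.
- r.hand_in(): hands the job in; it is judged then, once.
The state is a dict: "t": time; "q": joint angles; "qd": joint speeds; "effort": joint torques, N m; "ee_pos": TCP position; "tcp_rot": TCP orientation; "wrist_force": force on the tool from outside, world axes, zero at the start; "ft_torque": the same for the moment, N m; "finger_gap": finger opening in m; "grasp_force": force on a finger pad.
Only numpy, scipy, OpenCV 4.12 (cv2) and the standard library are available. Lean on these libraries where they do the work, as an engineer would, in place of code of your own. Each camera call takes 0.05 s, during which the arm holds its last target. There are 200 camera calls.

## Task

An oversize piston has jammed at the low mouth of the sorting chute, its crown held down under the yellow keeper rails. Push it back up the chute until it is clear of the rails, lift it out and set it down gently (not dropped), standing on its crown as it does now, in the red tray. Leave the small good piston in the green tray alone.

Things in the scene. Friction and masses are not known exactly. Their poses are not given: they have to be found in the camera images.
- piston: Jammed aluminium piston, about 180 g, round, standing on its crown: crown disc 64 mm across, 12 mm thick, dark ring grooves; above it a skirt 36 mm across, 36 mm tall, up through the slot between the rails. Origin: centre of the underside, z towards the skirt. Crown rests against two pins at the mouth, under the rails: it can only go uphill. Friction holds it wherever it is left on the slope.
- chute: Fixed chute. Origin: on the table under the jammed piston's centre; x level, uphill; z up. Floor 50 mm up there, rising 8 deg to +x. Along the slope: mouth -40, back plate +205 (50 mm high). Blue walls 18 mm high, 68 mm apart inside. Yellow rails -37 to +25, underside 15, top 18 mm above the floor, slot 48 wide; open above beyond: 64 mm crown clear once its centre is at +57 or more.
- red_tray: Fixed empty red tray, 120 x 120 mm outside, walls 5 mm thick and 20 mm high, inner floor 5 mm above the table. Origin: centre of its underside. The red and green trays are side by side and may be swapped.
- good_piston: Small good aluminium piston, crown 44 mm across, 38 mm tall, standing on its crown in the green tray (same size as the red one). To be left alone. Origin: centre of its underside.
There are look-alikes about, which are no part of the job. Leave any orange or purple look-alike of the piston alone.

How it is judged:
By the outcome, as a careful person would: the job done as asked, in the order asked, and still so for the second after the job is handed in, with the robot touching nothing.
It also fails if it takes over 48 s, if anything falls off the work surface, if the arm or the gripper's body presses on something with over 40 N, if the wrist force passes 120 N, or if a joint passes its speed limit or range.

## Working session

There is one attempt and no reset: what is moved stays moved. The work goes in short steps, Python scripts to look and compute and a tool call to move; the robot and the scene stay as the last step left them, time stands still between calls to the robot, and variables do not carry over. Pictures are saved under pics/ and viewed, at most 10 in all, crops included, and the job is handed in when it is done.

Besides the shell and the picture viewer there is one more tool, called as name(argument=value, ...), one argument or row to a line, values as JSON. carry_out: Moves the arm, as the interface text tells. Its arguments: {"type":"object","properties":{"moves":{"type":"array"}},"required":["moves"]}

```bash
mkdir -p pics
cat > h.py <<'E'
import numpy as np, cv2
from station import r
def cam(n):
    d=r.get_image(n); d['f']=200/np.tan(np.radians(d['vfov'])/2); return d
def pt(d,u,v,z=None):
    z=d['range_z'][int(v),int(u)] if z is None else z
    p=np.array([(u-d['cx'])/d['f']*z,(v-d['cy'])/d['f']*z,z])
    return np.array(d['rotation'])@p+np.array(d['origin'])
def cloud(d):
    z=d['range_z']; v,u=np.indices(z.shape)
    p=np.stack([(u-d['cx'])/d['f']*z,(v-d['cy'])/d['f']*z,z],-1)
    return p@np.array(d['rotation']).T+np.array(d['origin'])
E
python3 - <<'E'
from h import *
o=r.get_obs(); print({k:np.round(v,3) for k,v in o.items()})
for n in('top','side'):
    d=cam(n); cv2.imwrite(f'pics/{n}0.png',d['pixels']); print(n,d['vfov'],d['cx'],d['cy'],d['origin'],np.round(d['rotation'],3).tolist(),d['pixels'].shape)
E
```

```text
{'t': np.float64(0.0), 'q': array([-1.444,  0.359,  1.511,  0.   ,  1.273, -0.115]), 'qd': array([-0.   ,  0.001, -0.001, -0.001, -0.   , -0.   ]), 'effort': array([-2.0000e-03, -5.2762e+01, -2.7862e+01, -0.0000e+00,  1.3000e-02,
        0.0000e+00]), 'ee_pos': array([ 0.144, -0.582,  0.23 ]), 'tcp_rot': array([-0.001,  0.993,  0.121, -0.   ]), 'wrist_force': array([-0.245, -0.469, -0.181]), 'ft_torque': array([-0.01 ,  0.015, -0.021]), 'grasp_force': np.float64(0.0), 'finger_gap': np.float64(0.085)}
top 55.910219943335754 323.5270906323901 204.7945457290328 [ 0.49232942 -0.08062941  0.69679872] [-0.033, 0.715, -0.698, 0.012] (400, 640, 3)
side 47.02594939977625 311.91150827580896 197.90220766741558 [0.44652628 0.4424132  0.50123888] [0.036, -0.09, 0.898, -0.429] (400, 640, 3)
```

Run:
```python
s=open('h.py').read().replace("return d\n","q=d['rotation']; d['rotation']=R.from_quat([q[1],q[2],q[3],q[0]]).as_matrix(); return d\n",1).replace("from station","from scipy.spatial.transform import Rotation as R\nfrom station")
open('h.py','w').write(s)
```

```text
(no output)
```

View pics/top0.png

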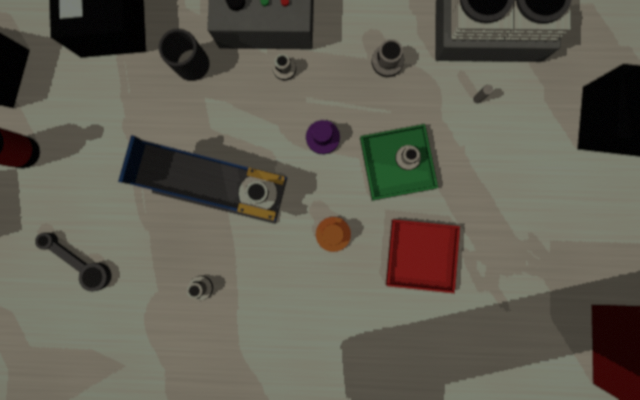

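View pics/side0.png

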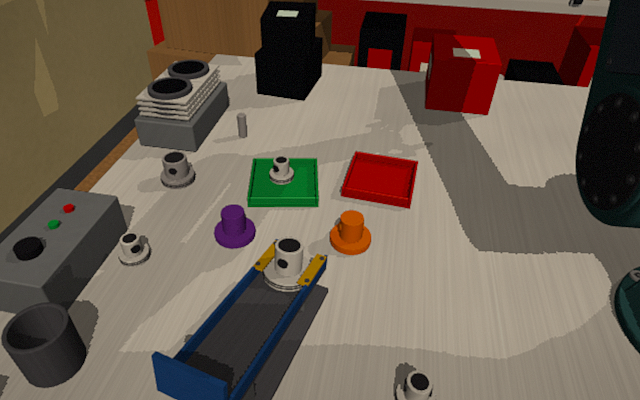

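Top view: the jammed piston is at (257,192), between the yellow rails of the blue-walled chute, with the back plate at (130,160). The red tray is at (424,256) and the green tray with the small piston at (400,160). Look-alikes: purple (323,137), orange (333,234), and loose grey ones at (388,55), (284,67) and (200,288). Only the one at (257,192) is in the chute under the rails, so that is the target.

Run:
```python
from h import *
for n in('top','side'):
    d=cam(n); P=cloud(d); im=d['pixels'].astype(int); hsv=cv2.cvtColor(d['pixels'],cv2.COLOR_BGR2HSV); H,S,V=[hsv[...,i].astype(int) for i in range(3)]
    ok=d['range_z']>0
    def box(m,t):
        m=m&ok; q=P[m]; 
        rc=cv2.minAreaRect((q[:,:2]*1000).astype(np.float32)); print(n,t,m.sum(),'rect',np.round(rc[0],1),np.round(rc[1],1),round(rc[2],1),'z',np.round(np.percentile(q[:,2],[5,50,95]),4))
        return q
    red=(S>150)&((H<5)|(H>172))
    v,u=np.indices(H.shape)
    w=((u>370)&(u<480)&(v>205)&(v<310)) if n=='top' else ((u>330)&(u<430)&(v>140)&(v<215))
    box(red&w,'red')
    w=((u>350)&(u<450)&(v>110)&(v<210)) if n=='top' else ((u>235)&(u<330)&(v>140)&(v<215))
    box((H>50)&(H<75)&(S>130)&w,'green')
    w=((u>100)&(u<300)&(v>120)&(v<230)) if n=='top' else ((u>140)&(u<340)&(v>230)&(v<400))
    box((H>100)&(H<125)&(S>120)&w,'blue')
    box((H>15)&(H<28)&(S>150)&w,'yellow')
    q=(P[...,2]>.085)&w&(S<90)&ok
    c=(257,192) if n=='top' else (288,245)
    q&=(abs(u-c[0])<25)&(abs(v-c[1])<25)
    Q=P[q]; (cx,cy),rad=cv2.minEnclosingCircle((Q[:,:2]*1000).astype(np.float32)); print(n,'skirt',q.sum(),cx,cy,rad,np.percentile(Q[:,2],[5,50,95]))
    s=4
    a,b=(c[0]-70,c[1]-55); cv2.imwrite(f'pics/{n}_c.png',cv2.resize(np.clip(d['pixels'][b:b+110,a:a+140]*1.8,0,255).astype(np.uint8),None,fx=5,fy=5,interpolation=cv2.INTER_CUBIC))
```

```text
top red 4514 rect [ 449.6 -238.5] [119.8 117.2] 85.4 z [0.0032 0.0054 0.0202]
top green 3523 rect [ 616.2 -192.5] [115.2 117.7] 11.9 z [0.0035 0.0056 0.0202]
top blue 974 rect [574.9 163.9] [175.1  73.3] 77.4 z [0.0738 0.0956 0.1287]
top yellow 512 rect [548.7  48.4] [66.9 76.3] 77.8 z [0.063  0.0672 0.0715]
top skirt 397 550.427734375 48.40993118286133 19.243999481201172 [0.09482113 0.09822221 0.10070833]
side red 3174 rect [ 447.7 -236.6] [123.7 119.2] 85.5 z [0.0028 0.0051 0.0193]
side green 2706 rect [ 615.2 -189.9] [117.5 121.4] 11.8 z [0.0025 0.005  0.0191]
side blue 4919 rect [566.6 135.5] [247.9  76. ] 77.4 z [0.0598 0.088  0.1276]
side yellow 631 rect [547.5  48.1] [63.8 75.9] 77.0 z [0.0626 0.0671 0.0709]
side skirt 629 548.6388549804688 51.19696807861328 19.485126495361328 [0.08657608 0.09648634 0.09939289]
```

View pics/top_c.png

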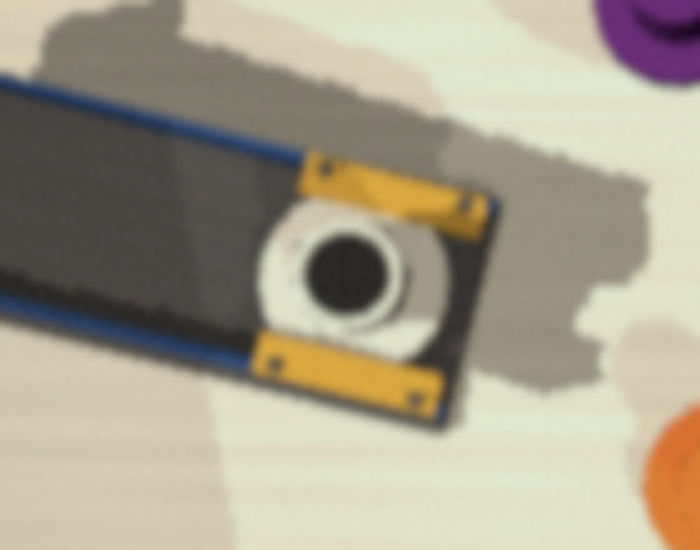

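The crop shows the grey piston's crown under both yellow rails, with its skirt up through the slot, so it is the target. I'll grip the skirt above the rails across the chute, drag it parallel to the slope, then lift.

```bash
cat >> h.py <<'E'
def go(x,y,z,az=77.4):
    o=r.get_obs(); q=o['tcp_rot']; M=R.from_quat([q[1],q[2],q[3],q[0]]).as_matrix()
    a=np.degrees(np.arctan2(M[1,0],M[0,0]))
    print('t',round(float(o['t']),2),'pos',np.round(o['ee_pos']*1000,1),'az',round(a,2),'tilt',np.round(M[:,2],3),'slide',np.round(M.T@(np.array([x,y,z])/1000-o['ee_pos'])/.04,3),'yaw',round(-(az-a)/6,3),'F',np.round(o['wrist_force'],1),'gap',o['finger_gap'])
E
python3 -c "
from h import *
go(549.3,50.8,170)"
```

```text
t 0.2 pos [ 143.6 -582.1  230.7] az 13.85 tilt [-0.     0.001 -1.   ] slide [ 13.636 -12.932   1.537] yaw -10.591 F [-0.6  0.4  0. ] gap 0.08559869477892484
```

carry_out(
  moves=[
    {"hand":0.75,"slide":[13.64,-12.93,0],"yaw":-10.59},
    {"hand":0.75,"slide":[13.64,-12.93,0],"yaw":-10.59},
    {"hand":0.75,"slide":[13.64,-12.93,0],"yaw":-10.59},
    {"hand":0.75,"slide":[13.64,-12.93,0],"yaw":-10.59},
    {"hand":0.75,"slide":[13.64,-12.93,0],"yaw":-10.59},
    {"hand":0.75,"slide":[13.64,-12.93,0],"yaw":-10.59},
    {"hand":0.75,"slide":[13.64,-12.93,0],"yaw":-10.59},
    {"hand":0.75,"slide":[13.64,-12.93,0],"yaw":-10.59},
  ],
)

```text
t: 1.0
ee_pos: [0.3603, -0.244, 0.2314]
tcp_rot: [0.0, 0.779, 0.627, 0.0]
wrist_force: [1.3, 0.3, 0.3]
finger_gap: 0.0645
grasp_force: 0.0
```

```bash
python3 -c "
from h import *
go(549.3,50.8,150)"
```

```text
t 1.0 pos [ 360.3 -244.   231.4] az 77.65 tilt [ 0. -0. -1.] slide [8.211 3.04  2.036] yaw 0.042 F [1.3 0.3 0.3] gap 0.06451723513221763
```

carry_out(
  moves=[
    {"hand":0.75,"slide":[8.2,3.0,1.0],"yaw":0},
    {"hand":0.75,"slide":[8.2,3.0,1.0],"yaw":0},
    {"hand":0.75,"slide":[8.2,3.0,1.0],"yaw":0},
    {"hand":0.75,"slide":[8.2,3.0,1.0],"yaw":0},
    {"hand":0.75,"slide":[8.2,3.0,1.0],"yaw":0},
    {"hand":0.75,"slide":[8.2,3.0,1.0],"yaw":0},
    {"hand":0.75,"slide":[8.2,3.0,1.0],"yaw":0},
    {"hand":0.75,"slide":[8.2,3.0,1.0],"yaw":0},
  ],
)

```text
t: 1.8
ee_pos: [0.551, 0.0528, 0.1907]
tcp_rot: [-0.0, 0.779, 0.627, 0.001]
wrist_force: [-0.1, -0.8, 0.2]
finger_gap: 0.064
grasp_force: 0.0
```

```bash
python3 -c "
from h import *
d=cam('side'); go(549.3,50.8,110)
d=cam('side'); go(549.3,50.8,110)
cv2.imwrite('pics/s1.png',cv2.resize(np.clip(d['pixels'][120:320,170:430]*1.5,0,255).astype(np.uint8),None,fx=3,fy=3))"
```

```text
t 1.85 pos [549.3  50.7 190.6] az 77.64 tilt [-0.     0.001 -1.   ] slide [ 2.000e-03 -1.000e-03  2.016e+00] yaw 0.039 F [ 0.  -0.6 -0.3] gap 0.06429097997691806
t 1.9 pos [548.2  49.1 190.8] az 77.56 tilt [-0.001 -0.    -1.   ] slide [0.049 0.02  2.019] yaw 0.026 F [-0.4 -0.4 -0.3] gap 0.0636367383757604
```

View pics/s1.png

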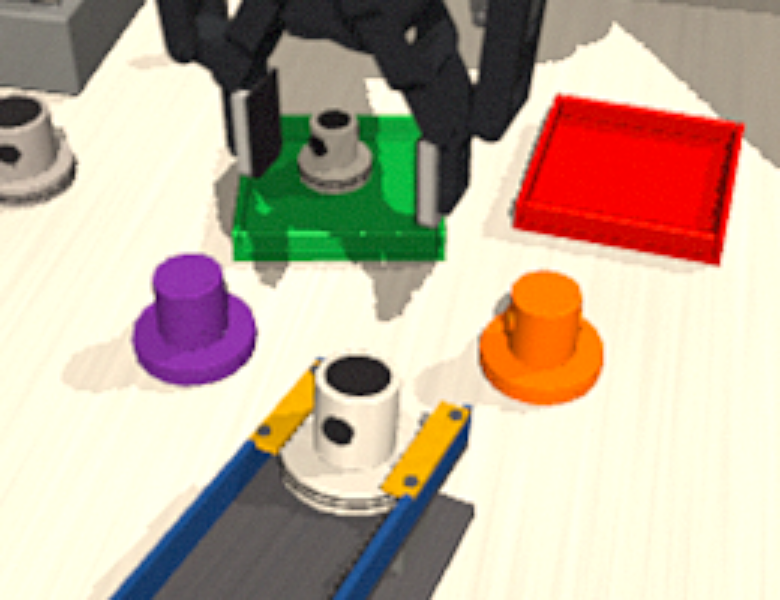

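The open fingers hang above the jammed piston, pads at (255,125) and (425,180) in the crop, straddling the skirt at (355,410) across the chute. Descending.

carry_out(
  moves=[
    {"hand":0.75,"slide":[0.04,0,1.0],"yaw":0},
    {"hand":0.75,"slide":[0.04,0,2.0],"yaw":0},
    {"hand":0.75,"slide":[0.04,0,2.5],"yaw":0},
    {"hand":0.75,"slide":[0.04,0,2.8],"yaw":0},
    {"hand":0.75,"slide":[0.04,0,2.93],"yaw":0},
    {"hand":0.75,"slide":[0.04,0,2.93],"yaw":0},
    {"hand":0.75,"slide":[0.04,0,2.93],"yaw":0},
  ],
)

```text
t: 2.6
ee_pos: [0.5495, 0.0492, 0.0753]
tcp_rot: [0.001, 0.781, 0.625, 0.001]
wrist_force: [1.0, 0.1, 1.3]
finger_gap: 0.0638
grasp_force: 0.0
```

```bash
python3 -c "
from h import *
d=cam('side'); go(549.3,50.8,73)
cv2.imwrite('pics/s2.png',cv2.resize(np.clip(d['pixels'][180:330,190:390]*1.8,0,255).astype(np.uint8),None,fx=4,fy=4))"
```

```text
t 2.65 pos [549.7  49.4  75.4] az 77.38 tilt [ 0.002 -0.    -1.   ] slide [ 0.033 -0.017  0.06 ] yaw -0.004 F [-0.2  0.1  0.2] gap 0.06410514229381009
```

View pics/s2.png

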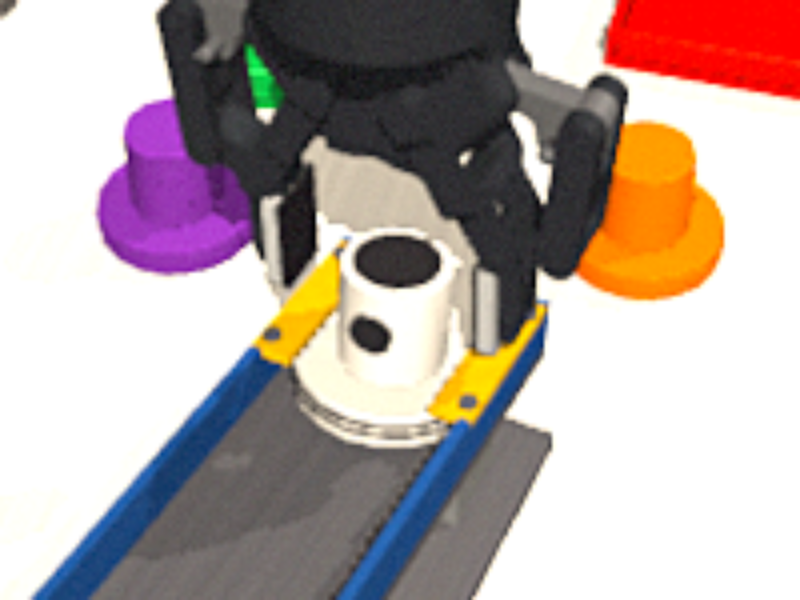

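The pads stand just above the rails on both sides of the skirt (345–445, 240–370), with about 30 px free each side. It is centred, so I'll close.

carry_out(
  moves=[
    {"hand":0.5,"slide":[0.03,0,0.04],"yaw":0},
    {"hand":0.4,"slide":[0.03,0,0.04],"yaw":0},
    {"hand":0.2,"slide":[0.03,0,0.04],"yaw":0},
    {"hand":0.1,"slide":[0.03,0,0.04],"yaw":0},
    {"hand":0.1,"slide":[0.03,0,0.04],"yaw":0},
    {"hand":0.1,"slide":[0.03,0,0.04],"yaw":0},
  ],
)

```text
t: 3.25
ee_pos: [0.5494, 0.051, 0.0734]
tcp_rot: [0.0, 0.78, 0.625, 0.001]
wrist_force: [-1.5, 0.3, 4.9]
finger_gap: 0.0343
grasp_force: 59.4
```

```bash
python3 -c "
from h import *
go(549.3,50.8,73); print(r.get_obs()['grasp_force'])"
```

```text
t 3.25 pos [549.4  51.   73.4] az 77.41 tilt [ 0.001  0.    -1.   ] slide [-0.005 -0.002  0.01 ] yaw 0.002 F [-1.5  0.3  4.9] gap 0.03425863964306629
59.36060965061188
```

carry_out(
  moves=[
    {"hand":0.1,"slide":[0,0,-0.025],"yaw":0},
    {"hand":0.1,"slide":[0.1,0,-0.04],"yaw":0},
    {"hand":0.1,"slide":[0.25,0,-0.06],"yaw":0},
    {"hand":0.1,"slide":[0.4,0,-0.08],"yaw":0},
    {"hand":0.1,"slide":[0.5,0,-0.095],"yaw":0},
    {"hand":0.1,"slide":[0.5,0,-0.095],"yaw":0},
  ],
)

```text
t: 3.85
ee_pos: [0.5535, 0.0712, 0.0763]
tcp_rot: [-0.0, 0.78, 0.626, 0.0]
wrist_force: [0.4, -0.0, 0.4]
finger_gap: 0.0342
grasp_force: 59.7
```

carry_out(
  moves=[
    {"hand":0.1,"slide":[0.2,0,-0.03],"yaw":0},
    {"hand":0.1,"slide":[0.4,0,-0.056],"yaw":0},
    {"hand":0.1,"slide":[0.6,0,-0.085],"yaw":0},
    {"hand":0.1,"slide":[0.8,0,-0.112],"yaw":0},
    {"hand":0.1,"slide":[1.0,0,-0.14],"yaw":0},
    {"hand":0.1,"slide":[1.2,0,-0.17],"yaw":0},
    {"hand":0.1,"slide":[1.2,0,-0.17],"yaw":0},
    {"hand":0.1,"slide":[1.2,0,-0.17],"yaw":0},
  ],
)

```text
t: 4.65
ee_pos: [0.5637, 0.1174, 0.0831]
tcp_rot: [0.0, 0.78, 0.625, -0.0]
wrist_force: [-0.3, 0.2, -1.3]
finger_gap: 0.0344
grasp_force: 59.8
```

```bash
python3 -c "
from h import *
d=cam('side'); go(565,117,82)
cv2.imwrite('pics/s3.png',cv2.resize(np.clip(d['pixels'][180:360,170:380]*1.8,0,255).astype(np.uint8),None,fx=3.3,fy=3.3))"
```

```text
t 4.7 pos [563.6 117.1  83.1] az 77.41 tilt [-0. -0. -1.] slide [0.004 0.036 0.027] yaw 0.001 F [-0.2  0.4 -1.4] gap 0.03471531122671596
```

View pics/s3.png

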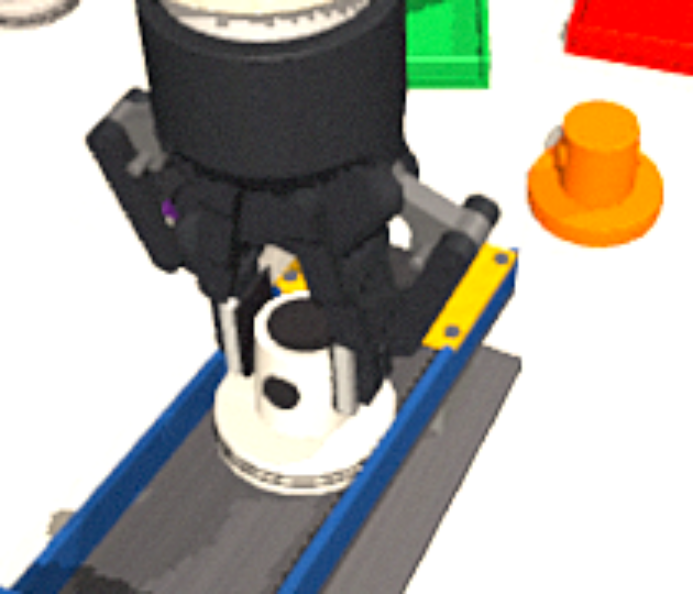

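The piston, crown at (305,430), is in the open chute well uphill of the rails and firmly held. Travel is 68 mm, more than the 57 needed. Lifting.

carry_out(
  moves=[
    {"hand":0.1,"slide":[0,0,-0.3],"yaw":0},
    {"hand":0.1,"slide":[0,0,-0.8],"yaw":0},
    {"hand":0.1,"slide":[0,0,-1.4],"yaw":0},
    {"hand":0.1,"slide":[0,0,-2.0],"yaw":0},
    {"hand":0.1,"slide":[0,0,-2.5],"yaw":0},
    {"hand":0.1,"slide":[0,0,-2.5],"yaw":0},
    {"hand":0.1,"slide":[0,0,-2.5],"yaw":0},
  ],
)

```text
t: 5.4
ee_pos: [0.5638, 0.1169, 0.1836]
tcp_rot: [0.0, 0.781, 0.625, 0.0]
wrist_force: [-0.4, 0.2, -2.1]
finger_gap: 0.0344
grasp_force: 59.9
```

```bash
python3 -c "
from h import *
go(448.7,-237.6,183)"
```

```text
t 5.4 pos [563.8 116.9 183.6] az 77.37 tilt [ 0.001  0.    -1.   ] slide [-9.278 -0.871  0.01 ] yaw -0.005 F [-0.4  0.2 -2.1] gap 0.03435758308881433
```

carry_out(
  moves=[
    {"hand":0.1,"slide":[-0.4,-0.04,0],"yaw":0},
    {"hand":0.1,"slide":[-1.1,-0.1,0],"yaw":0},
    {"hand":0.1,"slide":[-1.9,-0.18,0],"yaw":0},
    {"hand":0.1,"slide":[-2.7,-0.25,0],"yaw":0},
    {"hand":0.1,"slide":[-3.5,-0.33,0],"yaw":0},
    {"hand":0.1,"slide":[-4.3,-0.4,0],"yaw":0},
    {"hand":0.1,"slide":[-5.1,-0.48,0],"yaw":0},
    {"hand":0.1,"slide":[-5.9,-0.55,0],"yaw":0},
  ],
)

```text
t: 6.2
ee_pos: [0.4885, -0.1097, 0.1817]
tcp_rot: [-0.001, 0.781, 0.625, -0.001]
wrist_force: [0.4, 0.1, -1.6]
finger_gap: 0.0344
grasp_force: 59.9
```

carry_out(
  moves=[
    {"hand":0.1,"slide":[-0.8,-0.08,0],"yaw":0},
    {"hand":0.1,"slide":[-1.6,-0.15,0],"yaw":0},
    {"hand":0.1,"slide":[-2.3,-0.22,0],"yaw":0},
    {"hand":0.1,"slide":[-2.9,-0.28,0],"yaw":0},
    {"hand":0.1,"slide":[-3.3,-0.32,0],"yaw":0},
    {"hand":0.1,"slide":[-3.38,-0.32,0],"yaw":0},
    {"hand":0.1,"slide":[-3.38,-0.32,0],"yaw":0},
    {"hand":0.1,"slide":[-3.38,-0.32,0],"yaw":0},
  ],
)

```text
t: 7.0
ee_pos: [0.4483, -0.2366, 0.1825]
tcp_rot: [-0.001, 0.78, 0.625, -0.0]
wrist_force: [-0.9, 0.4, -1.0]
finger_gap: 0.0343
grasp_force: 59.9
```

```bash
python3 -c "
from h import *
d=cam('side'); go(448.7,-237.6,50)
cv2.imwrite('pics/s4.png',cv2.resize(np.clip(d['pixels'][60:240,290:490]*1.6,0,255).astype(np.uint8),None,fx=3.3,fy=3.3))"
```

```text
t 7.05 pos [ 448.5 -236.5  182.7] az 77.43 tilt [-0.001  0.001 -1.   ] slide [-0.029  0.014  3.316] yaw 0.005 F [-1.1  0.6 -1. ] gap 0.034242607439998414
```

View pics/s4.png

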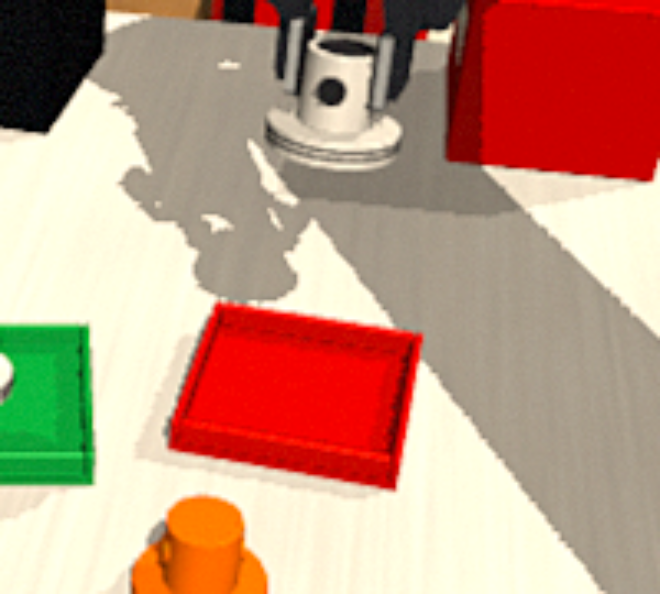

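The held piston, crown at (333,140), hangs over the red tray, tilted by the chute's 8°. I'll descend to about 38 mm, then feel for contact.

carry_out(
  moves=[
    {"hand":0.1,"slide":[0,0,0.7],"yaw":0},
    {"hand":0.1,"slide":[0,0,1.5],"yaw":0},
    {"hand":0.1,"slide":[0,0,2.3],"yaw":0},
    {"hand":0.1,"slide":[0,0,3.0],"yaw":0},
    {"hand":0.1,"slide":[0,0,3.4],"yaw":0},
    {"hand":0.1,"slide":[0,0,3.6],"yaw":0},
    {"hand":0.1,"slide":[0,0,3.6],"yaw":0},
    {"hand":0.1,"slide":[0,0,3.6],"yaw":0},
  ],
)

```text
t: 7.85
ee_pos: [0.4494, -0.2375, 0.0397]
tcp_rot: [0.0, 0.78, 0.625, 0.0]
wrist_force: [0.2, 0.2, -0.6]
finger_gap: 0.0344
grasp_force: 59.9
```

carry_out(
  moves=[
    {"hand":0.1,"slide":[0,0,0.05],"yaw":0},
    {"hand":0.1,"slide":[0,0,0.1],"yaw":0},
    {"hand":0.1,"slide":[0,0,0.15],"yaw":0},
    {"hand":0.1,"slide":[0,0,0.15],"yaw":0},
    {"hand":0.1,"slide":[0,0,0.15],"yaw":0},
  ],
)

```text
t: 8.35
ee_pos: [0.4488, -0.2375, 0.0332]
tcp_rot: [-0.0, 0.781, 0.625, 0.0]
wrist_force: [0.1, -0.3, -1.6]
finger_gap: 0.0342
grasp_force: 59.9
```

carry_out(
  moves=[
    {"hand":0.1,"slide":[0,0,0.02],"yaw":0},
    {"hand":0.1,"slide":[0,0,0.035],"yaw":0},
    {"hand":0.1,"slide":[0,0,0.05],"yaw":0},
    {"hand":0.1,"slide":[0,0,0.05],"yaw":0},
  ],
)

```text
t: 8.75
ee_pos: [0.449, -0.2371, 0.0321]
tcp_rot: [0.0, 0.781, 0.625, 0.0]
wrist_force: [-1.7, 3.5, 12.0]
finger_gap: 0.034
grasp_force: 61.2
```

carry_out(
  moves=[
    {"hand":0.1,"slide":[0,0,0.02],"yaw":0},
    {"hand":0.1,"slide":[0,0,0.04],"yaw":0},
    {"hand":0.1,"slide":[0,0,0.04],"yaw":0},
  ],
)

```text
t: 9.05
ee_pos: [0.4491, -0.2366, 0.0315]
tcp_rot: [0.0, 0.781, 0.625, 0.001]
wrist_force: [-3.2, 8.2, 27.5]
finger_gap: 0.0344
grasp_force: 62.7
```

Contact made, and the crown's low edge is pressed at 27 N. I'll ease the grip a little at a time so the piston rolls flat against the pads.

carry_out(
  moves=[
    {"hand":0.39,"slide":[0,0,0],"yaw":0},
    {"hand":0.4,"slide":[0,0,0],"yaw":0},
    {"hand":0.405,"slide":[0,0,0],"yaw":0},
    {"hand":0.41,"slide":[0,0,0],"yaw":0},
  ],
)

```text
t: 9.45
ee_pos: [0.4493, -0.2366, 0.0312]
tcp_rot: [0.0, 0.781, 0.625, 0.001]
wrist_force: [-0.3, 8.8, 20.6]
finger_gap: 0.0349
grasp_force: 27.8
```

Grip has dropped to 28 N and the press force is falling. Continuing.

carry_out(
  moves=[
    {"hand":0.413,"slide":[0,0,0.02],"yaw":0},
    {"hand":0.416,"slide":[0,0,0.04],"yaw":0},
    {"hand":0.416,"slide":[0,0,0.05],"yaw":0},
    {"hand":0.418,"slide":[0,0,0.05],"yaw":0},
  ],
)

```text
t: 9.85
ee_pos: [0.4492, -0.2365, 0.0282]
tcp_rot: [-0.0, 0.781, 0.625, 0.001]
wrist_force: [0.8, 6.5, 8.3]
finger_gap: 0.0357
grasp_force: 7.2
```

carry_out(
  moves=[
    {"hand":0.42,"slide":[0,0,0],"yaw":0},
    {"hand":0.423,"slide":[0,0,0],"yaw":0},
    {"hand":0.43,"slide":[0,0,0],"yaw":0},
    {"hand":0.44,"slide":[0,0,0],"yaw":0},
  ],
)

```text
t: 10.25
ee_pos: [0.4488, -0.2377, 0.0274]
tcp_rot: [-0.0, 0.78, 0.625, -0.0]
wrist_force: [-0.6, 0.0, 0.0]
finger_gap: 0.0377
grasp_force: 0.0
```

```bash
python3 -c "
from h import *
d=cam('side'); go(448.7,-237.6,130)
cv2.imwrite('pics/s5.png',cv2.resize(np.clip(d['pixels'][80:240,310:470]*1.6,0,255).astype(np.uint8),None,fx=3.6,fy=3.6))"
```

```text
t 10.3 pos [ 448.7 -237.6   27.4] az 77.39 tilt [-0.  0. -1.] slide [ 0.000e+00 -1.000e-03 -2.566e+00] yaw -0.002 F [ 0.1 -0.1  0.6] gap 0.03753876474514873
```

View pics/s5.png

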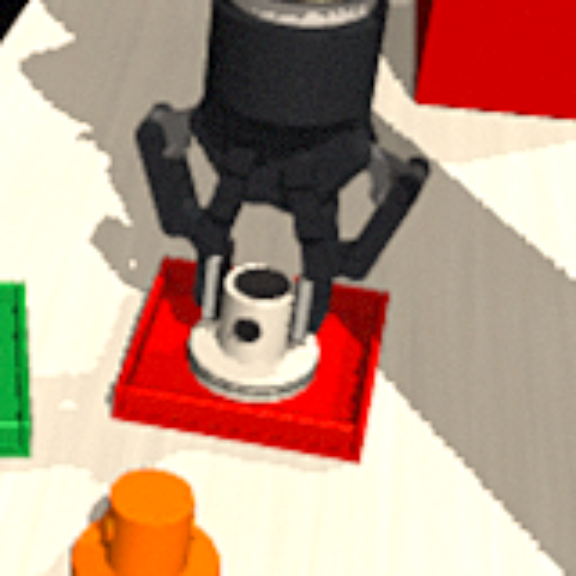

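The piston stands flat in the middle of the red tray at (255,345) and the grip is released. I'll open wider and withdraw upwards.

carry_out(
  moves=[
    {"hand":0.55,"slide":[0,0,0],"yaw":0},
    {"hand":0.6,"slide":[0,0,0],"yaw":0},
    {"hand":0.6,"slide":[0,0,-0.5],"yaw":0},
    {"hand":0.6,"slide":[0,0,-1.3],"yaw":0},
    {"hand":0.6,"slide":[0,0,-2.3],"yaw":0},
    {"hand":0.6,"slide":[0,0,-3.2],"yaw":0},
    {"hand":0.6,"slide":[0,0,-3.5],"yaw":0},
    {"hand":0.6,"slide":[0,0,-3.5],"yaw":0},
  ],
)

```text
t: 11.1
ee_pos: [0.45, -0.2383, 0.1693]
tcp_rot: [0.002, 0.78, 0.625, 0.001]
wrist_force: [0.3, 0.4, -0.4]
finger_gap: 0.0514
grasp_force: 0.0
```

```bash
python3 -c "
from h import *
d=cam('side'); go(448.7,-237.6,167)
cv2.imwrite('pics/s6.png',cv2.resize(np.clip(d['pixels'][100:300,200:460]*1.6,0,255).astype(np.uint8),None,fx=2.5,fy=2.5))"
```

```text
t 11.15 pos [ 448.9 -237.6  167.6] az 77.39 tilt [ 0.001 -0.001 -1.   ] slide [-0.001 -0.005  0.016] yaw -0.001 F [-0.5 -0.5 -1.4] gap 0.05111166480890246
```

View pics/s6.png

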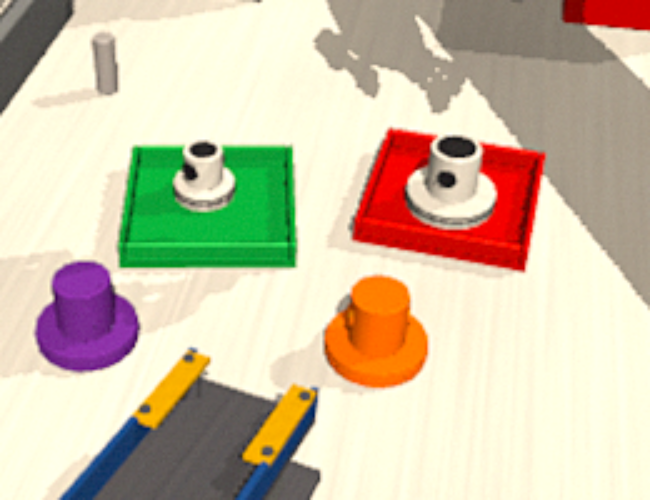

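The piston stands on its crown in the red tray at (450,190). The good piston at (205,175) and the look-alikes are unmoved, and the gripper is clear.

```bash
python3 -c "
from h import *
print(r.hand_in())"
```

```text
the job is handed in; nothing more can be done
None
```

The jammed piston is out of the chute and standing on its crown in the red tray; the good piston and look-alikes were left untouched, and I handed the job in at about 11 s (I gripped the skirt and drew it up the slope rather than pushing it); the verdict was not shown.

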